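# Hang the loaded sample carrier level on the stand

## Task

Pick up the sample carrier by its black grip and hang it on the stand's pin by the one hole that lets it hang level with the canisters it holds, the plate sitting in the neck between the two red collars. The pin has been clamped at an unmeasured height: find it by touch and work gently, never pressing on the stand with more than about 20 N. Keep the carrier upright, leave the canisters untouched in their pockets and the other things on the bench where they are, and let go, leaving the carrier hanging still and level.

Things in the scene. Friction and masses are not known exactly. Their poses are not given: they have to be found in the camera images.
- carrier: Loose sample carrier standing upright, 134 (its y) x 42 (its x) x 150 mm high, origin under its centre. White tray, three open pockets at y = -40, 0, +40 mm (floor 3 mm thick, walls 25 mm high); uprights at the ends and between pockets; on top an aluminium plate 6 mm thick in x, 134 mm in y, z = 71 to 107 mm, with five holes. 180 g empty, symmetric. On a pin it swings till its mass centre is below the hole.
- carrier_grip (a point): Where to take the carrier: centre of its black grip tab, a block 12 mm thick in x, 36 mm wide in y, on the middle of the plate, from z = 107 to 150 mm. The point is at x = 0, y = 0, z = 130 mm of the carrier and has its axes.
- carrier_row (a point): Centre of the carrier's middle hole (x = 0, y = 0, z = 92 mm of the carrier), with the carrier's axes. Five round holes of 13 mm diameter pass through the plate along x, all at this height, at y = -40, -20, 0, +20 and +40 mm.
- brass_mid (a point): Centre of the heavy brass canister: 29 mm diameter, 60 mm tall, about 270 g (give or take 10 %), loose in one of the carrier's three pockets (any of them). Point is 30 mm above its underside.
- white_a_mid (a point): Centre of a light white canister with a blue cap: 29 mm diameter, 60 mm tall, 20 g, in another pocket. Point is 30 mm above its underside.
- white_b_mid (a point): Centre of the other light white canister, the same size and mass, in the remaining pocket.
- stand: Fixed stand, origin under its post, which is 14 mm thick and 242 mm high; foot 130 x 130 x 12 mm (x = -50 to 80). From an orange clamp (28 mm cube) on the post a rigid level arm points along the stand's -x, towards the robot. Its parts, by distance from the post axis: rod 14 mm diameter, 14 to 76 mm; red collar 22 mm diameter, 76 to 80 mm; then the pin, ending at 110 mm.
- pin_mark (a point): Reference point below the middle of the pin's neck: 90 mm along the stand's -x from the post axis, 162 mm up, stand's axes. Neck: 7 mm diameter, 80 to 100 mm from the post; red end collar 10 mm diameter, 100 to 110 mm, its blunt tip bevelled 1 mm. The clamp was set by hand: the axis of the whole arm and pin lies anywhere from 3 to 53 mm above this point (unmeasured).
- tube_rack: Bystander: white rack of capped tubes, 60 x 200 x 92 mm, origin under its centre.
- magnifier: Bystander: black hand magnifier lying flat, lens 92 mm across, handle 100 mm along its -x, 14 mm thick, origin under the lens.
- auger: Bystander: hand auger lying flat, 230 mm along its x, wooden handle 28 mm thick.
- jar: Bystander: jar with blue cap, 60 mm diameter, 85 mm high, origin under its centre.
- brush: Bystander: small brush lying flat along its x.
Things that resemble listed ones, but are neither listed nor needed, are in the scene too. What is shaped like the part that bears white_a_mid but purple or turquoise is not meant.

How it is judged (in metres and radians):
On the way:
1. the carrier has been lifted clear of the table (height (world z) of carrier above 0.05 m), for 0.2 s.
At the end, for the whole second after the job is handed in: The carrier hangs by a hole on the pin, its weight on the stand, plate in the neck between the collars (within 9 mm of the neck's middle along the pin), within 0.12 rad of level, at rest (under 0.02 m/s, 0.15 rad/s), all canisters still in their pockets (angle between carrier's own z axis and vertical below 0.12 rad and x of carrier_row in the frame of pin_mark between -0.009 and 0.009 m and y of carrier_row in the frame of pin_mark between -0.027 and 0.027 m and z of carrier_row in the frame of pin_mark between -0.0055 and 0.054 m and contact force between carrier and stand above 2 N and z of brass_mid in the frame of carrier_row between -0.066 and -0.052 m and x of brass_mid in the frame of carrier_row between -0.008 and 0.008 m and z of white_a_mid in the frame of carrier_row between -0.066 and -0.052 m and x of white_a_mid in the frame of carrier_row between -0.008 and 0.008 m and z of white_b_mid in the frame of carrier_row between -0.066 and -0.052 m and x of white_b_mid in the frame of carrier_row between -0.008 and 0.008 m and linear speed of carrier below 0.02 m/s and angular speed of carrier below 0.15 rad/s); the robot touches nothing.
It fails at once if the stand is pressed with more than 20 N (contact force between stand and anything else above 20 N).
It fails at once if the carrier is tipped by more than 0.6 rad (angle between carrier's own z axis and vertical above 0.6 rad).
It fails at once if a canister is touched by the fingers (contact force between any of brass, white_a, white_b and the fingers above 0.5 N).
It fails at once if a bystander is moved more than 30 mm (distance of any of tube_rack, magnifier, auger, jar, brush from where it was at the start of the episode above 0.03 m).
It also fails if it takes over 64 s, if anything falls off the work surface, if the arm or the gripper's body presses on something with over 40 N, if the wrist force passes 120 N, or if a joint passes its speed limit or range.

## Robot

A 6-joint arm with a two-finger parallel gripper is mounted at the origin on the work surface. World frame = base frame: x ahead of the robot, y to its left, z up, the work surface at z = 0. Lengths are in mm, angles in degrees, forces in N, time in s.
With the tool pointing down it reaches from about 350 to 850 mm from the base axis. Payload 8.1 kg.
Tool frame: the origin (TCP) lies on the centre line of the jaws, within the pads' length; the fingertips stand r.tip_extent ahead of it and the grasp point (between the pads) lies 8 mm behind it (r.tip_extent is the distance from the TCP to the fingertips, in mm); z points along the fingers, y is the direction in which the jaws open and shut (so a half turn about z gives the same grasp; the last joint's range is limited). The gripper opens to 85 mm and grips with 20 to 120 N. Pads are 22 mm wide; open, the fingers measure 114 mm over their backs; the gripper's body (76 mm by 85 mm) begins 54 mm behind the grasp point. The pads swing forward as they close: fully open they stand 13 mm farther back than shut.
Start: joints at [-79.435, 7.471, 85.268, -0, 87.261, -4.893], TCP at [159.943, -578.294, 242.292] pointing down, gripper open.
Joint ranges: [-169.43, 169.43], [-51.17, 129.36], [1.28, 143.12], [-76.62, 256.62], [0, 156.53], [-152.29, 152.29]. Speed limits (degrees/s): [136.94, 136.94, 159.86, 180, 180, 180].

## Interface

Orientations are given as [roll, pitch, yaw] about the fixed x, y, z axes, in that order (R = Rz(yaw) Ry(pitch) Rx(roll)).
In Python, from bench import sense, optics, hand_in, spotter, r gives the robot as it stands.
- The arm moves only by the tool apply_moves, never from a script. Its argument "series" is a list of rows, each a list of 3 entries, a list of its own where there are three numbers: the opening, from 0 (shut) to 1 (fully open), then the shift along the world's x, y, z in m, then the turn about the world's z in rad. In form: [[grip, [x, y, z], turn], ...]. A call has 1 to 5 rows; each row is the pose to reach, as a shift and turn from the pose measured when the call began; what a row does not reach only later rows make up. A row lasts 1/8 s, in which the tool goes at most 62.5 mm and 10.7 degrees, less where a joint would pass 70% of its speed; a pose out of reach is approached as far as the arm can. A call with a gripper value outside its range is refused whole. The fingers move at their own pace and stop on an object; "grip_force" is the grip in N (left out, the last holds). Time passes only in rows, so rows that repeat a pose let the fingers close. It gives the time, the measured TCP pose, the force and the opening at its end, in the units of the state.
- sense(): the state, without advancing time (a new reading comes with each control period).
- optics.snapshot(name): name is "side" or "top" or "wrist"; returns a dict with "color" (384x512x3 uint8, blue, green, red), "intrinsics" (3x3 intrinsics, pixels), "rvec" (rotation vector, rad) and "tvec" (3), from world to camera coordinates, as OpenCV has them. Camera axes: x right, y down, z forward; pixel columns grow to the right and rows downward; lengths in mm; the calibration is good to about 2 mm. A picture is of the moment at which its call begins. There is no depth.
- hand_in(): hands the job in, once; it reports no verdict.
Trained networks look in a picture, given as the dict that the camera call returned (one of the last four; its "shot" number tells which), for a name from the list of things; names that differ only in an ending like _2 or _b are one class to them, and where a whole thing is asked for, a point or a joint stands for the part that bears it (a point fixed in the world has none). Each returns a list of dicts, best first, with "p" (0 to 1); they miss things now and then, are a little off and sometimes report something else, mostly with a low value. They report only what shows in the picture. A call takes as long as a camera call. They do not tell look-alikes from the thing itself.
- spotter.search_frame(picture, query): "xyz" ([x, y, z] in mm, in the coordinates of the camera as it stood for that picture, good to about 4 mm: the middle of the surface that is visible of it).
- spotter.masks_of(picture, query): "mask" (384x512 bool, what is visible of it).
The state is a dict: "time": time; "joint_pos": joint angles; "qd": joint speeds; "joint_efforts": joint torques, N m; "tool_pos": TCP position; "tcp_rot": TCP orientation; "ft_force": force on the tool from outside, world axes, zero at the start; "wrist_torque": the same for the moment, N m; "finger_gap": finger opening in mm.
Only numpy, scipy, OpenCV 4.12 (cv2) and the standard library are available. Lean on these libraries where they do the work, as an engineer would, in place of code of your own. Each camera call takes 0.05 s, during which the arm holds its last target.

## Working session

There is one attempt and no reset: what is moved stays moved. The work goes in short steps, Python scripts to look and compute and a tool call to move; the robot and the scene stay as the last step left them, time stands still between calls to the robot, and variables do not carry over. Pictures are saved under pics/ and viewed, and the job is handed in when it is done.

Besides the shell and the picture viewer there is one more tool, called after "Emit:" in YAML: its name, and indented under it one key for each argument. apply_moves: Moves the arm, as the interface text tells. Its arguments: {"type":"object","properties":{"series":{"type":"array"},"grip_force":{"type":"number"}},"required":["series"]}

```bash
ls; mkdir -p pics; python3 - <<'E'
from bench import sense, optics, spotter, r
import cv2
print(sense(), r.tip_extent)
for n in ["side","top","wrist"]:
    s=optics.snapshot(n); cv2.imwrite(f"pics/{n}0.png",s["color"]); print(n,s["intrinsics"],s["rvec"],s["tvec"])
E
```

```text
pics
{'time': 0.0, 'joint_pos': array([-7.94343806e+01,  7.51560757e+00,  8.53313260e+01, -1.47406662e-03,
        8.72623167e+01, -4.89209188e+00]), 'qd': array([ 0.08155851,  0.08770018,  0.00743383,  0.02502845, -0.00881829,
        0.06842482]), 'joint_efforts': array([ 2.92750432e-03, -5.69394028e+01, -5.00546014e+01,  1.18887447e-04,
        1.45796745e-02, -3.49170523e-05]), 'tool_pos': array([ 159.83743473, -577.74707491,  241.21960457]), 'tcp_rot': array([-1.79891022e+02, -7.84991152e-03,  1.54577756e+01]), 'ft_force': array([-0.50478151, -0.22742865,  0.22679365]), 'wrist_torque': array([-0.02523254,  0.0419049 , -0.02684093]), 'finger_gap': 85.30147960100365} 11.0
side [[364.62669039   0.         253.86554287]
 [  0.         364.62669039 193.08175338]
 [  0.           0.           1.        ]] [ 2.36593623 -0.60249833  0.21210379] [-487.28186594  262.55743815  949.14294556]
top [[401.31890333   0.         262.44327952]
 [  0.         401.31890333 191.25362153]
 [  0.           0.           1.        ]] [ 2.0766827  -2.1541825   0.22784914] [   9.61278816  539.36622056 1429.47430303]
wrist [[284.70835075   0.         256.36491228]
 [  0.         284.70835075 191.91948517]
 [  0.           0.           1.        ]] [-2.31370216  1.76007003  0.25299492] [-599.47374606  -36.49391203  378.5316032 ]
```

View pics/side0.png

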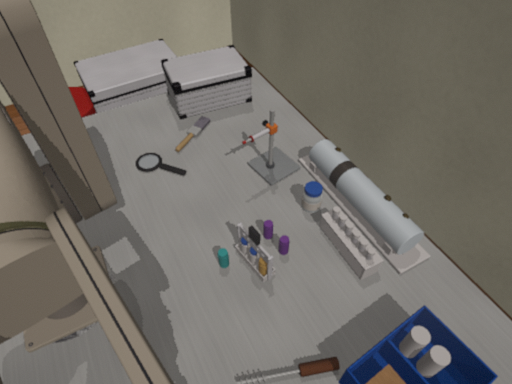

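View pics/top0.png

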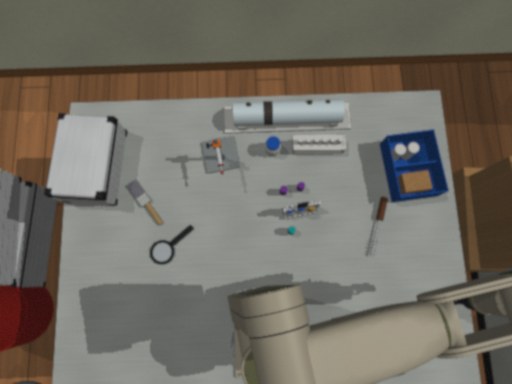

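View pics/wrist0.png

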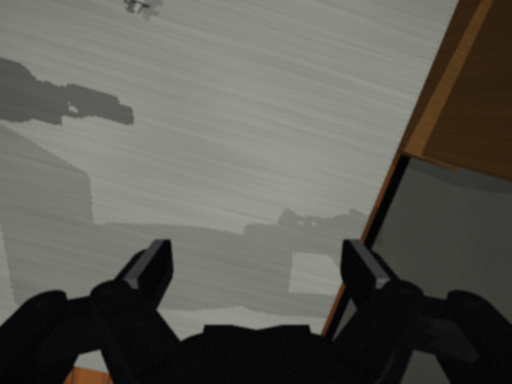

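```bash
cat > h.py <<'E'
from bench import sense, optics, spotter, r
import cv2, numpy as np
def pose(s):
    R,_=cv2.Rodrigues(np.array(s["rvec"],float)); return R,np.array(s["tvec"],float).ravel()
def c2w(s,p):
    R,t=pose(s); return R.T@(np.array(p)-t)
def w2p(s,P):
    R,t=pose(s); q=(R@np.atleast_2d(P).T).T+t; q=q@s["intrinsics"].T; return q[:,:2]/q[:,2:]
def ray_z(s,uv,z):
    R,t=pose(s); d=R.T@np.linalg.inv(s["intrinsics"])@np.array([uv[0],uv[1],1.]); c=-R.T@t
    return c+d*(z-c[2])/d[2]
def crop(s,u,v,w,h,k,name):
    c=s["color"][max(0,v):v+h,max(0,u):u+w]; cv2.imwrite("pics/"+name,cv2.resize(c,None,fx=k,fy=k,interpolation=cv2.INTER_CUBIC))
def tri(obs):
    A=[];
    for s,uv in obs:
        R,t=pose(s); P=s["intrinsics"]@np.c_[R,t]
        A+= [uv[0]*P[2]-P[0], uv[1]*P[2]-P[1]]
    A=np.array(A); x=np.linalg.lstsq(A[:,:3],-A[:,3],rcond=None)[0]; return x
E
python3 - <<'E'
from h import *
for n in ["side","top"]:
    s=optics.snapshot(n)
    for q in ["carrier","carrier_grip","brass_mid","white_a_mid","stand","tube_rack","jar"]:
        for d in spotter.search_frame(s,q)[:4]:
            print(n,q,round(d["p"],2),c2w(s,d["xyz"]).round(0),w2p(s,c2w(s,d["xyz"])).round(0))
    if n=="side":
        crop(s,200,200,110,90,7,"c_side.png"); crop(s,220,100,90,90,6,"st_side.png")
    else:
        crop(s,260,170,80,75,7,"c_top.png"); crop(s,170,120,90,80,7,"st_top.png")
E
```

```text
side carrier 0.94 [ 466. -162.   82.] [[253. 250.]]
side carrier_grip 0.64 [ 467. -162.   74.] [[254. 252.]]
side brass_mid 0.64 [ 470. -202.   45.] [[262. 269.]]
side white_a_mid 0.75 [ 558. -164.   44.] [[284. 244.]]
side white_a_mid 0.58 [ 394. -124.   46.] [[223. 258.]]
side white_a_mid 0.5 [543. -98.  42.] [[267. 229.]]
side stand 0.97 [686. 133.  12.] [[270. 168.]]
side tube_rack 0.93 [ 715. -249.   62.] [[351. 240.]]
side tube_rack 0.23 [688. 136.  15.] [[270. 167.]]
side jar 0.69 [712. -72.  58.] [[312. 197.]]
top carrier 0.9 [ 465. -147.   58.] [[300. 210.]]
top carrier_grip 0.85 [ 465. -146.   59.] [[300. 210.]]
top carrier_grip 0.2 [683. 139.  14.] [[223. 159.]]
top brass_mid 0.6 [ 468. -183.   58.] [[310. 209.]]
top white_a_mid 0.61 [ 388. -106.   59.] [[291. 231.]]
top white_a_mid 0.46 [541. -85.  55.] [[283. 190.]]
top white_a_mid 0.44 [ 553. -152.   59.] [[301. 186.]]
top white_a_mid 0.23 [686. 139.  14.] [[223. 158.]]
top stand 0.6 [348. 357.  11.] [[165. 248.]]
top stand 0.58 [687. 141.  14.] [[222. 158.]]
top stand 0.36 [701. -52.  84.] [[272. 147.]]
top tube_rack 0.7 [ 717. -227.   59.] [[318. 143.]]
top jar 0.68 [705. -51.  83.] [[272. 146.]]
```

View pics/c_side.png

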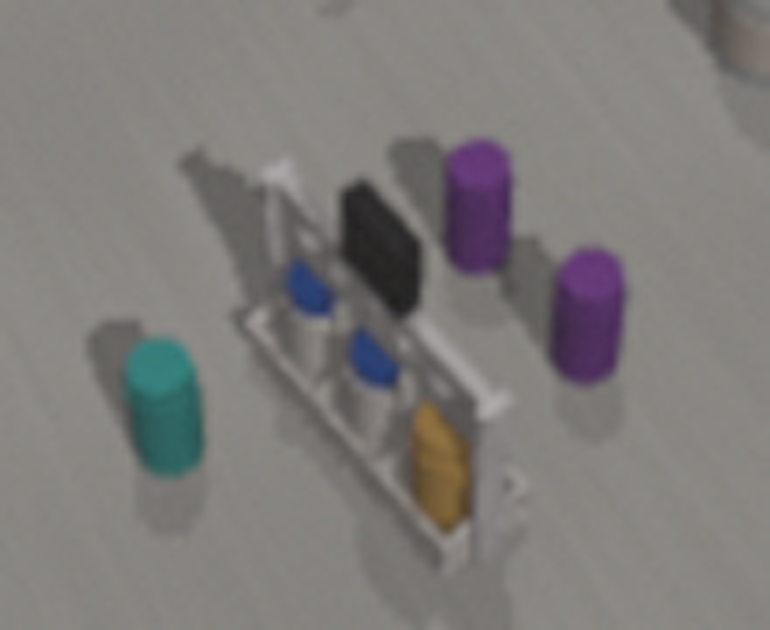

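View pics/c_top.png

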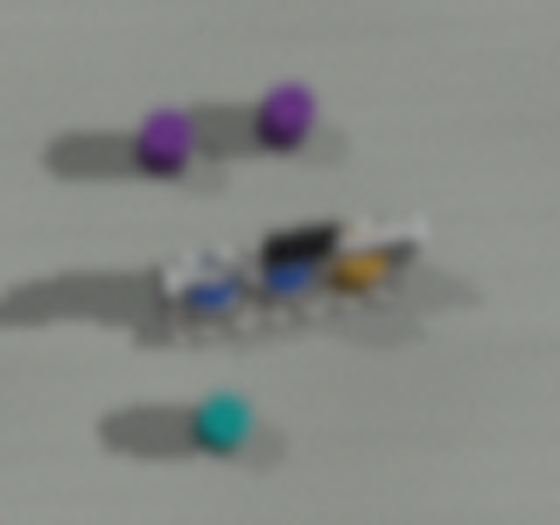

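View pics/st_side.png

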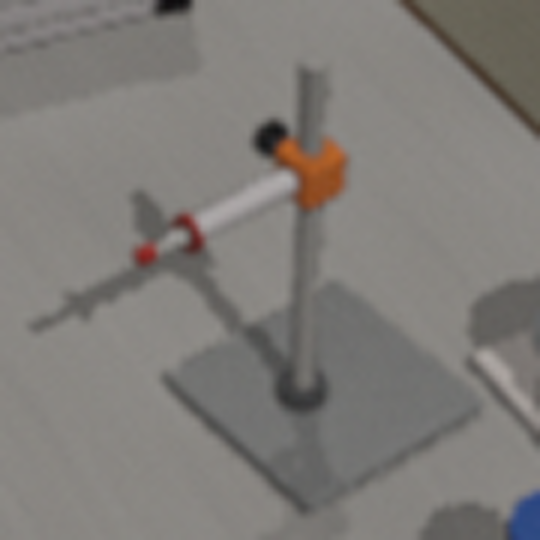

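View pics/st_top.png

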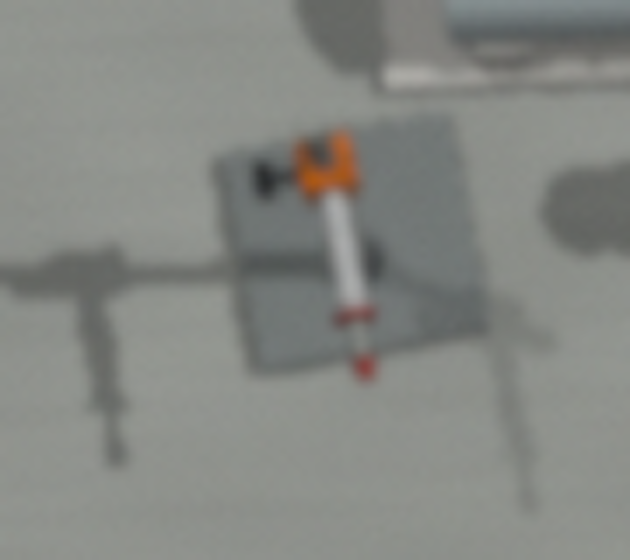

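```bash
python3 - <<'E'
from h import *
t=optics.snapshot("top"); s=optics.snapshot("side"); w=optics.snapshot("wrist")
R,tt=pose(w); st=sense(); c=-R.T@tt
print("cam",c, "tcp",st["tool_pos"])
a=np.deg2rad(15.46);x=np.array([np.cos(a),np.sin(a),0]);y=np.array([np.sin(a),-np.cos(a),0])
d=c-st["tool_pos"]; print("tool x,y,z",d@x,d@y,-d[2], "axes", (R@x).round(3),(R@y).round(3),(R@[0,0,-1]).round(3))
tp=lambda p:np.array(p)/7+[260,170]
A,B=[ray_z(t,tp(p),107) for p in [(178,265),(422,222)]]
print("plate ends",A,B,"yaw",np.degrees(np.arctan2(*(A-B)[:2]))*-1, np.linalg.norm(A-B))
fp=[ray_z(t,np.array(p)/7+[170,120],12) for p in [(215,157),(452,115),(488,328),(255,373)]]
print(np.array(fp).round(1)); fp=np.array(fp)
ex=((fp[0]-fp[3])+(fp[1]-fp[2]));ey=((fp[0]-fp[1])+(fp[3]-fp[2]))
print(np.degrees(np.arctan2(ex[1],ex[0])),np.degrees(np.arctan2(-ey[0],ey[1])),fp.mean(0))
# pin: end collar, flange
tt_=lambda p:np.array(p)/7+[170,120]; ss=lambda p:np.array(p)/6+[220,100]
for nm,a,b in [("endcollar",(365,366),(146,254)),("collar",(355,314),(190,232)),("neck",(360,340),(168,244))]:
    X=tri([(t,tt_(a)),(s,ss(b))]); print(nm,X.round(1),w2p(t,X)-tt_(a),w2p(s,X)-ss(b))
for nm,a,b in [("gripc",(300,243),(380,245))]:
    X=tri([(t,np.array(a)/7+[260,170]),(s,np.array(b)/7+[200,200])]); print(nm,X.round(1),w2p(t,X)-np.array(a)/7-[260,170])
E
```

```text
cam [ 228.10010553 -559.96689331  373.38853433] tcp [ 159.94531052 -578.27545902  242.30473636]
tool x,y,z 70.569168728223 0.5216188229246299 -131.0837979664898 axes [ 0.    -0.96  -0.279] [ 1.  0. -0.] [ 0.    -0.279  0.96 ]
plate ends [465.66666806 -88.6838411  107.        ] [ 483.25154555 -213.60125464  107.        ] yaw 8.012989349501941 126.14907103000476
[[752.3 223.4  12. ]
 [772.3  90.5  12. ]
 [648.   73.5  12. ]
 [627.  202.1  12. ]]
8.724374975945329 8.901701405113839 [699.89696972 147.38318997  12.        ]
endcollar [589.3 126.8 170.9] [[ 0.13719129 -0.65820399]] [[-0.89837494  0.31950008]]
collar [616.1 131.3 170.4] [[ 0.14827181 -0.65951129]] [[-0.89856158  0.31646782]]
neck [602.8 129.2 169.9] [[ 0.13690025 -0.63281985]] [[-0.86278412  0.30559499]]
gripc [ 473.2 -149.2  127.6] [[ 0.09206192 -0.56417204]]
```

Emit:
apply_moves:
  series:
    - [1,[0.05,0.06,0.03],0.18]
    - [1,[0.09,0.11,0.06],0.36]
    - [1,[0.13,0.16,0.06],0.54]
    - [1,[0.17,0.21,0.06],0.72]
    - [1,[0.2,0.25,0.06],0.9]

```text
time: 1.72
tool_pos: [350.1, -341.0, 302.6]
tcp_rot: [179.9, 0.0, 67.3]
ft_force: [1.7, 0.1, 0.2]
finger_gap: 85.4
```

Emit:
apply_moves:
  series:
    - [1,[0.03,0.04,0],0.14]
    - [1,[0.07,0.08,0],0.28]
    - [1,[0.1,0.12,0],0.42]
    - [1,[0.123,0.14,0],0.542]
    - [1,[0.123,0.14,0],0.542]

```text
time: 2.35
tool_pos: [474.1, -199.4, 302.6]
tcp_rot: [179.9, 0.0, 98.6]
ft_force: [0.1, -0.2, -0.0]
finger_gap: 85.2
```

```bash
python3 - <<'E'
from h import *
s=optics.snapshot("wrist"); cv2.imwrite("pics/w1.png",s["color"]); print(sense()["tool_pos"],sense()["tcp_rot"])
import pickle; pickle.dump(s,open("w1.pkl","wb"))
for q in ["carrier","carrier_grip","carrier_row","brass_mid","white_a_mid"]:
  for d in spotter.search_frame(s,q)[:3]: print(q,round(d["p"],2),c2w(s,d["xyz"]).round(0),w2p(s,c2w(s,d["xyz"])).round(0))
E
```

```text
[ 473.31551773 -200.41198196  302.49205539] [1.79951874e+02 3.20783360e-02 9.84389303e+01]
carrier 0.81 [ 474. -142.   23.] [[262. 119.]]
carrier 0.35 [ 462. -105.   62.] [[258.  89.]]
carrier_grip 0.74 [ 473. -138.   25.] [[262. 116.]]
carrier_grip 0.47 [ 476. -187.   62.] [[259. 156.]]
carrier_row 0.97 [ 470. -143.   21.] [[259. 120.]]
carrier_row 0.64 [ 476. -184.   65.] [[259. 153.]]
brass_mid 0.66 [ 475. -189.   65.] [[258. 157.]]
white_a_mid 0.91 [538. -88.  57.] [[320.  84.]]
white_a_mid 0.9 [ 553. -153.   65.] [[322. 139.]]
white_a_mid 0.66 [ 399. -113.   58.] [[207.  88.]]
```

View pics/w1.png

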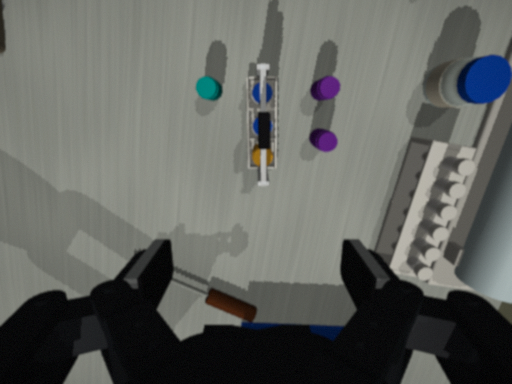

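```bash
python3 - <<'E'
import pickle
from h import *
s=pickle.load(open("w1.pkl","rb"))
crop(s,225,50,80,145,5,"w1c.png")
E
```

```text
(no output)
```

View pics/w1c.png

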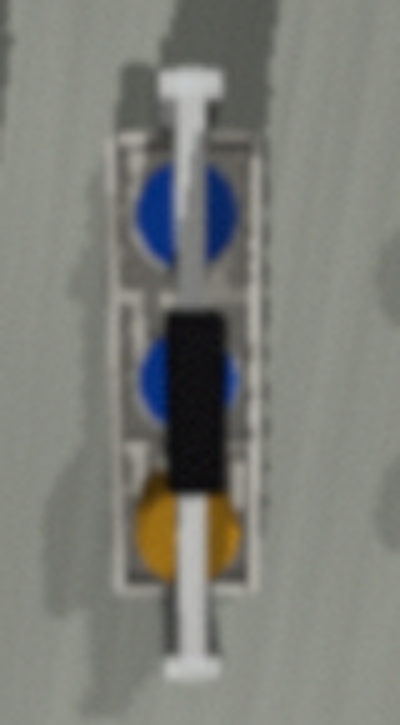

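```bash
python3 - <<'E'
import pickle
from h import *
s=pickle.load(open("w1.pkl","rb"))
f=lambda p:(np.array(p)+.5)/5-.5+[225,50]
P=lambda p,z:ray_z(s,f(p),z)
for nm,pts,z in [("grip",[(169,312),(223,312),(221,492),(171,492)],150),("plate ends",[(191,68),(191,680)],107),("tray rim",[(112,137),(262,137),(257,592),(118,592)],28)]:
    Q=np.array([P(p,z) for p in pts]); print(nm,Q.round(1).tolist(),Q.mean(0).round(1))
Q=np.array([P((191,68),107),P((191,680),107)]);d=Q[0]-Q[1];print(np.degrees(np.arctan2(-d[0],d[1])),np.linalg.norm(d))
Q=np.array([P((169,402),150),P((222,402),150)]); print(Q)
g=[P(((169+223)/2,312),150),P(((171+221)/2,492),150)]; d=g[0]-g[1]; print("grip yaw",np.degrees(np.arctan2(-d[0],d[1])))
l=[P((112,137),28),P((118,592),28),P((262,137),28),P((257,592),28)]
for a,b in ((0,1),(2,3)): d=l[a]-l[b]; print(np.degrees(np.arctan2(-d[0],d[1])))
E
```

```text
grip [[465.8, -132.1, 150.0], [476.1, -130.5, 150.0], [481.2, -164.5, 150.0], [471.4, -166.0, 150.0]] [ 473.6 -148.3  150. ]
plate ends [[463.3, -82.7, 107.0], [484.2, -214.8, 107.0]] [ 473.7 -148.7  107. ]
tray rim [[445.3, -91.1, 28.0], [484.7, -85.1, 28.0], [504.1, -206.4, 28.0], [464.3, -212.5, 28.0]] [ 474.6 -148.8   28. ]
8.985103411177539 133.74460351630927
[[ 468.37886855 -148.76489234  150.        ]
 [ 478.60592936 -147.21539512  150.        ]]
grip yaw 9.041362331961887
8.906903718935816
9.108419477535751
```

Emit:
apply_moves:
  series:
    - [1,[0.025,0.05,0],0.01]
    - [1,[0.05,0.1,0],0.01]
    - [1,[0.08,0.15,0],0.01]
    - [1,[0.105,0.2,0],0.01]
    - [1,[0.105,0.2,0],0.01]

```text
time: 3.28
tool_pos: [578.2, 0.8, 302.3]
tcp_rot: [179.9, -0.0, 99.0]
ft_force: [-0.3, -1.2, -0.3]
finger_gap: 85.6
```

```bash
python3 - <<'E'
from h import *
s=optics.snapshot("wrist"); cv2.imwrite("pics/w2.png",s["color"]); print(sense()["tool_pos"],sense()["tcp_rot"])
import pickle; pickle.dump(s,open("w2.pkl","wb"))
E
```

```text
[577.61268771  -1.05842175 302.36616377] [1.79967047e+02 4.49746067e-02 9.89268729e+01]
```

View pics/w2.png

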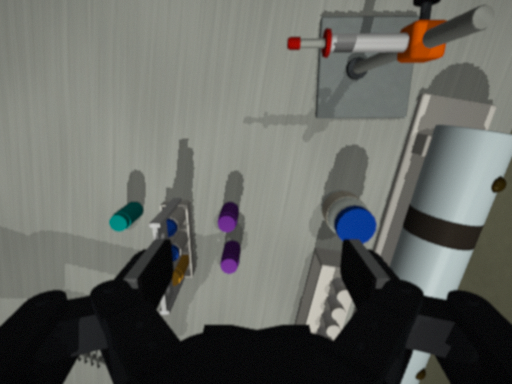

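Emit:
apply_moves:
  series:
    - [1,[0,0.05,0],0]
    - [1,[0,0.1,0],0]
    - [1,[0,0.1,0],0]

```text
time: 3.7
tool_pos: [577.2, 100.0, 302.5]
tcp_rot: [180.0, 0.0, 99.0]
ft_force: [-0.2, -0.8, -0.2]
finger_gap: 85.7
```

```bash
python3 - <<'E'
from h import *
s=optics.snapshot("wrist"); cv2.imwrite("pics/w3.png",s["color"]); print(sense()["tool_pos"],sense()["tcp_rot"])
import pickle; pickle.dump(s,open("w3.pkl","wb"))
E
```

```text
[577.36850867  98.39657534 302.4940148 ] [1.79967721e+02 7.73372325e-02 9.89437409e+01]
```

View pics/w3.png

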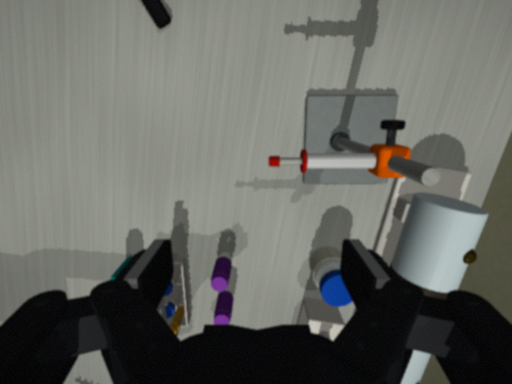

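```bash
python3 - <<'E'
import pickle
from h import *
s=pickle.load(open("w2.pkl","rb")); crop(s,280,0,140,125,5,"w2c.png")
s=pickle.load(open("w3.pkl","rb")); crop(s,260,85,145,105,5,"w3c.png")
E
```

```text
(no output)
```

View pics/w2c.png

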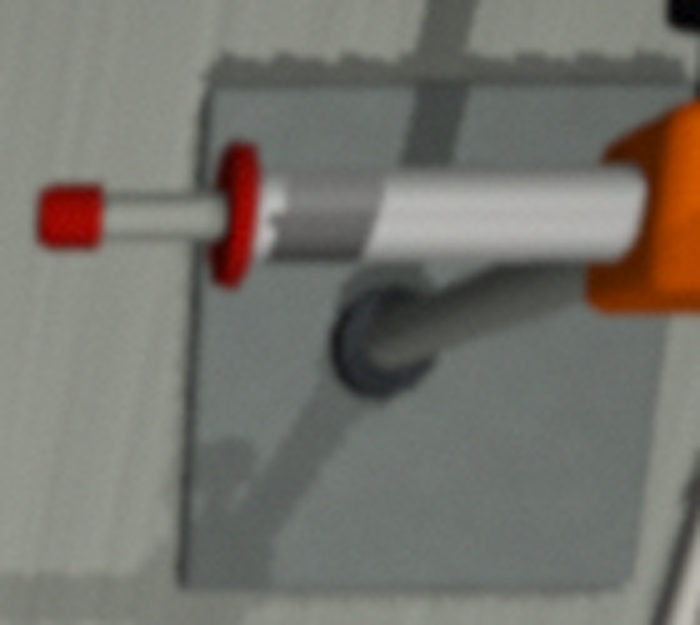

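View pics/w3c.png

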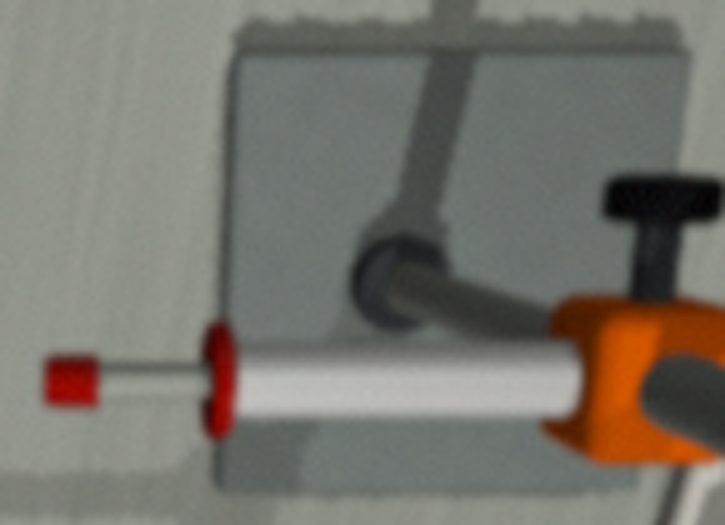

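```bash
python3 - <<'E'
import pickle
from h import *
a=pickle.load(open("w2.pkl","rb"));b=pickle.load(open("w3.pkl","rb"))
f=lambda p,o:(np.array(p)+.5)/5-.5+o
A=lambda p:f(p,[280,0]);B=lambda p:f(p,[260,85])
X=[]
for nm,p,q in [("tip",(40,217),(45,381)),("root",(102,217),(98,381)),("flange",(236,214),(221,381))]:
    x=tri([(a,A(p)),(b,B(q))]);X.append(x);print(nm,x.round(1),(w2p(a,x)-A(p)).round(2),(w2p(b,x)-B(q)).round(2))
d=X[2]-X[0];print("yaw",np.degrees(np.arctan2(d[1],d[0])),np.linalg.norm(d))
for nm,F,s,pts in [("w2",A,a,[(208,85),(683,85),(632,588),(183,588)]),("w3",B,b,[(238,52),(690,50),(640,490),(215,490)])]:
    Q=np.array([ray_z(s,F(p),12) for p in pts]);ex=Q[0]-Q[3]
    e=(Q[1]-Q[0]+Q[2]-Q[3]);n=(Q[0]-Q[3]+Q[1]-Q[2]);y1=np.arctan2(e[1],e[0]);y2=np.arctan2(-n[0],n[1])
    c=Q.mean(0); y=(y1+y2)/2; o=c-15*np.array([np.cos(y),np.sin(y),0])
    print(nm,Q.round(0).tolist(),np.degrees([y1,y2]),"origin",o.round(1),"neck",(o-90*np.array([np.cos(y),np.sin(y),0])).round(1),np.linalg.norm(e)/2,np.linalg.norm(n)/2)
E
```

```text
tip [584.2 126.2 173.8] [[0.02 0.  ]] [[-0.02 -0.  ]]
root [594.1 127.7 174. ] [[-0.25 -0.04]] [[0.22 0.04]]
flange [615.9 131.4 175. ] [[0.14 0.03]] [[-0.12 -0.02]]
yaw 9.383375784377685 32.15479426802822
w2 [[633.0, 199.0, 12.0], [756.0, 218.0, 12.0], [781.0, 93.0, 12.0], [654.0, 73.0, 12.0]] [ 9.01694089 10.41663629] origin [690.9 143.1  12. ] neck [602.2 127.9  12. ] 126.53423995728603 127.35725727291347
w3 [[634.0, 199.0, 12.0], [759.0, 220.0, 12.0], [781.0, 94.0, 12.0], [653.0, 74.0, 12.0]] [9.11960552 9.39146736] origin [691.8 144.5  12. ] neck [603.  130.1  12. ] 128.4095654854905 127.13010565402398
```

Emit:
apply_moves:
  series:
    - [1,[-0.02,-0.05,0],0]
    - [1,[-0.043,-0.105,0],0]
    - [1,[-0.065,-0.16,0],0]
    - [1,[-0.085,-0.21,-0.03],0]
    - [1,[-0.103,-0.248,-0.07],0]

```text
time: 4.38
tool_pos: [473.2, -154.1, 233.3]
tcp_rot: [179.8, 0.3, 98.7]
ft_force: [0.6, -0.1, 0.3]
finger_gap: 85.3
```

Emit:
apply_moves:
  series:
    - [1,[0,0,-0.015],0]
    - [1,[0,0,-0.015],0]

```text
time: 4.62
tool_pos: [471.9, -155.2, 217.5]
tcp_rot: [179.9, 0.2, 98.5]
ft_force: [-0.1, 0.3, 0.8]
finger_gap: 85.7
```

```bash
python3 - <<'E'
from h import *
for i in range(2):
  s=optics.snapshot("wrist");  print(sense()["tool_pos"],sense()["tcp_rot"],sense()["ft_force"])
cv2.imwrite("pics/w4.png",s["color"])
print(w2p(s,[[473.7-6,-148.6,150],[473.7+6,-148.6,150]]))
E
```

```text
[ 473.01828813 -154.69527609  218.82201362] [179.79868739   0.24866457  98.61290877] [0.93927458 0.23370617 0.58076963]
[ 473.77888436 -154.33978539  219.6388016 ] [179.72357581   0.29356181  98.68415553] [ 0.25462756  0.70309124 -0.14930123]
[[250.54773087 198.74841838]
 [266.63442811 201.04715649]]
```

View pics/w4.png

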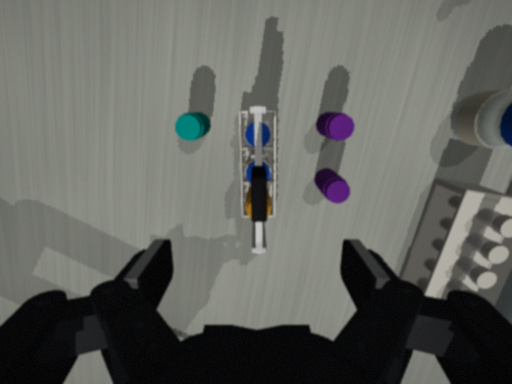

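Emit:
apply_moves:
  series:
    - [1,[0,0.006,-0.03],0.006]
    - [1,[0,0.006,-0.06],0.006]
    - [1,[0,0.006,-0.085],0.006]
    - [1,[0,0.006,-0.095],0.006]
    - [1,[0,0.006,-0.095],0.006]

```text
time: 5.35
tool_pos: [474.3, -147.9, 125.2]
tcp_rot: [179.7, 0.3, 99.1]
ft_force: [0.3, -0.4, 0.7]
finger_gap: 85.8
```

Emit:
apply_moves:
  series:
    - [0,[0,0,0],0]
    - [0,[0,0,0],0]
    - [0,[0,0,0],0]
    - [0,[0,0,0],0]
    - [0,[0,0,0],0]
  grip_force: 70

```text
time: 5.98
tool_pos: [474.5, -148.1, 125.6]
tcp_rot: [179.7, 0.3, 99.1]
ft_force: [-0.7, -0.4, 3.6]
finger_gap: 11.4
```

Emit:
apply_moves:
  series:
    - [0,[0,0,0],0]
    - [0,[0,0,0],0]
    - [0,[0,0,0.01],0]
    - [0,[0,0,0.02],0]
    - [0,[0,0,0.02],0]

```text
time: 6.6
tool_pos: [475.2, -148.4, 146.8]
tcp_rot: [179.6, 0.4, 99.1]
ft_force: [0.6, -0.4, -5.6]
finger_gap: 11.2
```

```bash
python3 - <<'E'
from h import *
s=optics.snapshot("side"); crop(s,190,170,120,110,6,"s5.png")
w=optics.snapshot("wrist");cv2.imwrite("pics/w5.png",w["color"]); print(sense())
E
```

```text
{'time': 6.7, 'joint_pos': array([-2.31729640e+01, -5.13594070e+00,  1.08324695e+02, -1.01286810e-01,
        7.63632792e+01, -3.22297095e+01]), 'qd': array([-0.00320005,  0.35946906,  0.49213075, -0.05409053, -0.05130968,
        0.33009046]), 'joint_efforts': array([ 5.65071186e-04, -4.62132847e+01, -5.11683083e+01, -1.01665144e-01,
       -1.43815479e-01, -1.44721776e-03]), 'tool_pos': array([ 474.48837353, -148.06888854,  145.69060032]), 'tcp_rot': array([179.67366479,   0.32231587,  99.07932269]), 'ft_force': array([ 0.64083588, -0.27475716, -5.01337966]), 'wrist_torque': array([0.0984911 , 0.08736739, 0.0282089 ]), 'finger_gap': 11.053523467301236}
```

View pics/s5.png

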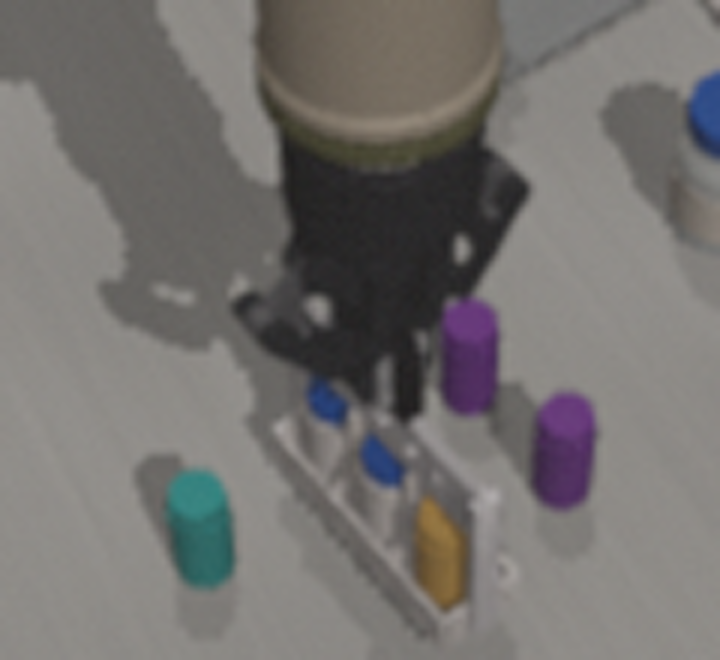

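View pics/w5.png

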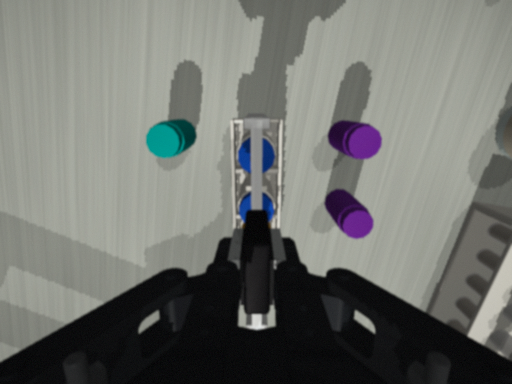

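Emit:
apply_moves:
  series:
    - [0,[0,0,0.02],0]
    - [0,[0,0.0,0.055],0]
    - [0,[0.01,0.02,0.09],0]
    - [0,[0.02,0.05,0.125],0]
    - [0,[0.032,0.085,0.155],0]

```text
time: 7.32
tool_pos: [506.6, -62.5, 301.7]
tcp_rot: [179.7, 0.3, 99.0]
ft_force: [1.0, -1.7, -5.9]
finger_gap: 11.1
```

Emit:
apply_moves:
  series:
    - [0,[0.014,0.04,0.02],0]
    - [0,[0.03,0.08,0.03],0]
    - [0,[0.045,0.12,0.03],0]
    - [0,[0.055,0.155,0.03],0]
    - [0,[0.065,0.175,0.03],0]

```text
time: 7.95
tool_pos: [571.6, 114.4, 330.8]
tcp_rot: [179.7, 0.3, 99.1]
ft_force: [-0.1, 0.2, -4.2]
finger_gap: 11.0
```

Take stock before moving above the pin.

```bash
python3 - <<'E'
from h import *
s=optics.snapshot("side"); crop(s,180,60,140,130,5,"s6.png")
w=optics.snapshot("wrist");cv2.imwrite("pics/w6.png",w["color"]); st=sense(); print(st["tool_pos"],st["tcp_rot"],st["ft_force"])
E
```

```text
[571.77579016 114.75574363 330.50044193] [179.74041018   0.27115236  99.16919806] [-0.85323597 -1.53394837 -6.48788723]
```

View pics/s6.png

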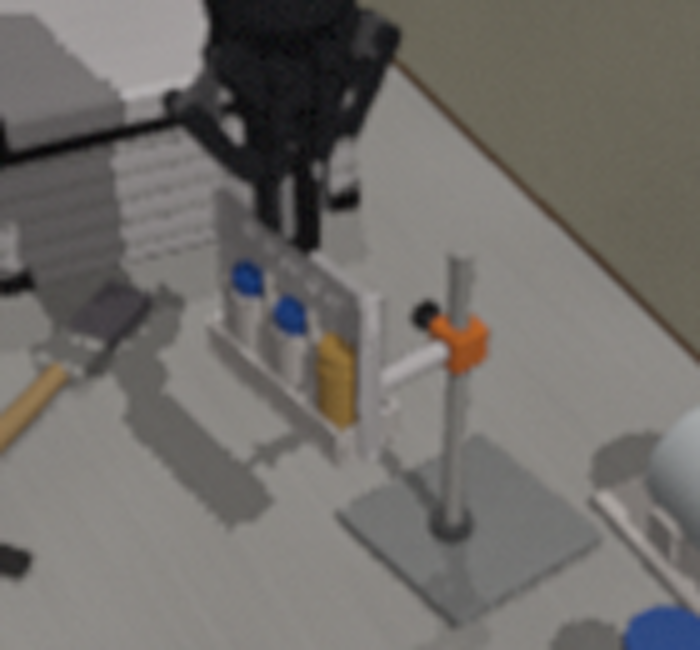

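View pics/w6.png

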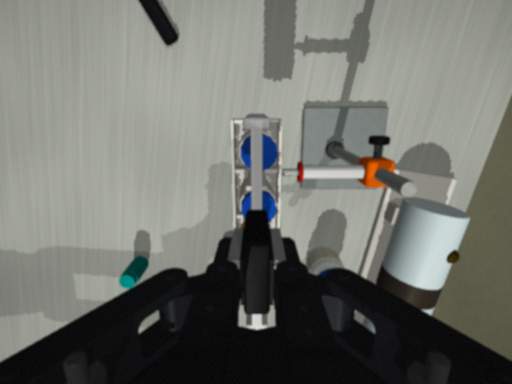

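```bash
cat >> h.py <<'E'
def Rz(d):
    d=np.deg2rad(d); return np.array([[np.cos(d),-np.sin(d),0],[np.sin(d),np.cos(d),0],[0,0,1]])
def carr(st,P,dy=-0.5,dz=-125.4,tilt=0):
    o=np.array(st["tool_pos"]); t=np.deg2rad(tilt)
    Rx=np.array([[1,0,0],[0,np.cos(t),-np.sin(t)],[0,np.sin(t),np.cos(t)]])
    P=np.array(P,float)-[0,0,130]; return (Rz(st["tcp_rot"][2]-90)@(Rx@P.T+np.array([[0],[dy],[dz+130]]))).T+o
E
python3 - <<'E'
from h import *
w=optics.snapshot("wrist");s=optics.snapshot("side");st=sense()
crop(w,220,100,75,130,5,"w7c.png")
pts=[(0,67,107),(0,57,107),(0,-67,107),(-21,63,28),(21,63,28),(0,-67,107)]
for t in (-2,0,2):
  print(t,((w2p(w,carr(st,pts,tilt=t))-[220,100])*5).round(0).tolist())
  print(t,((w2p(s,carr(st,[(0,-67,107),(0,67,107),(-21,-63,0),(-21,63,0)],tilt=t))-[180,60])*5).round(0).tolist())
E
```

```text
-2 [[178.0, 115.0], [178.0, 213.0], [177.0, 1201.0], [43.0, 133.0], [310.0, 133.0], [177.0, 1201.0]]
-2 [[371.0, 296.0], [220.0, 181.0], [341.0, 470.0], [211.0, 358.0]]
0 [[178.0, 108.0], [178.0, 207.0], [177.0, 1182.0], [42.0, 110.0], [312.0, 111.0], [177.0, 1182.0]]
0 [[370.0, 299.0], [219.0, 177.0], [336.0, 468.0], [206.0, 351.0]]
2 [[178.0, 101.0], [178.0, 202.0], [177.0, 1163.0], [40.0, 87.0], [314.0, 88.0], [177.0, 1163.0]]
2 [[369.0, 301.0], [218.0, 172.0], [331.0, 467.0], [201.0, 344.0]]
```

View pics/w7c.png

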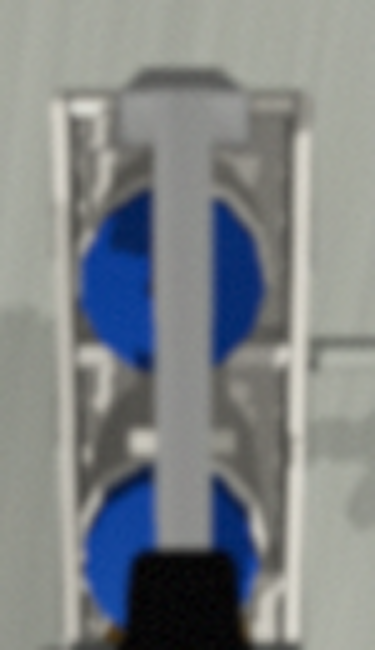

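Emit:
apply_moves:
  series:
    - [0,[0.004,0.015,0],0]
    - [0,[0.007,0.031,-0.005],0]
    - [0,[0.007,0.031,-0.01],0]
    - [0,[0.007,0.031,-0.014],0]
    - [0,[0.007,0.031,-0.014],0]

```text
time: 8.78
tool_pos: [578.1, 143.3, 316.2]
tcp_rot: [179.8, 0.4, 99.0]
ft_force: [-0.6, 0.2, -4.9]
finger_gap: 11.1
```

```bash
python3 - <<'E'
from h import *
s=optics.snapshot("side"); crop(s,180,60,140,130,5,"s8.png")
st=sense(); print(st["tool_pos"],st["tcp_rot"],st["ft_force"],st["wrist_torque"])
E
```

```text
[578.23144319 143.23822212 316.61895598] [179.77888875   0.35320478  99.04486159] [-0.82232045  0.21260691 -5.17503023] [0.10986741 0.06566961 0.00681543]
```

View pics/s8.png

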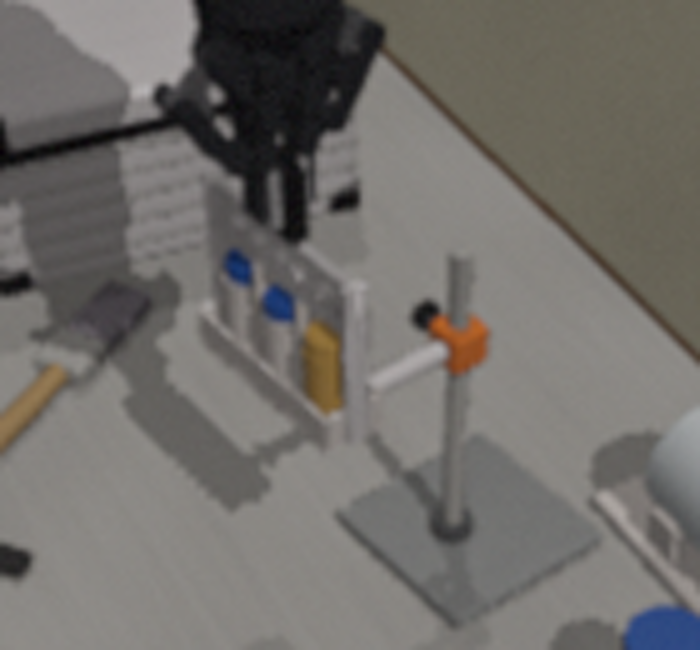

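Emit:
apply_moves:
  series:
    - [0,[0.001,0.003,-0.002],0]
    - [0,[0.001,0.003,-0.004],0]
    - [0,[0.001,0.003,-0.006],0]
    - [0,[0.001,0.003,-0.007],0]
    - [0,[0.001,0.003,-0.007],0]

```text
time: 9.45
tool_pos: [579.2, 146.2, 309.5]
tcp_rot: [179.8, 0.4, 99.0]
ft_force: [0.1, -0.6, -4.0]
finger_gap: 11.2
```

Emit:
apply_moves:
  series:
    - [0,[0,0,-0.001],0]
    - [0,[0,0,-0.002],0]
    - [0,[0,0,-0.002],0]

```text
time: 9.82
tool_pos: [579.1, 146.2, 307.3]
tcp_rot: [179.8, 0.4, 99.0]
ft_force: [-0.3, -0.2, -4.6]
finger_gap: 10.8
```

Emit:
apply_moves:
  series:
    - [0,[0,0,-0.0005],0]
    - [0,[0,0,-0.001],0]
    - [0,[0,0,-0.001],0]

```text
time: 10.2
tool_pos: [579.1, 146.2, 306.3]
tcp_rot: [179.8, 0.4, 99.0]
ft_force: [-0.1, -0.4, -6.5]
finger_gap: 11.2
```

Emit:
apply_moves:
  series:
    - [0,[0,0,-0.0005],0]
    - [0,[0,0,-0.001],0]
    - [0,[0,0,-0.001],0]

```text
time: 10.58
tool_pos: [579.0, 146.2, 305.2]
tcp_rot: [179.8, 0.4, 99.0]
ft_force: [-0.2, 0.6, -4.2]
finger_gap: 10.9
```

Emit:
apply_moves:
  series:
    - [0,[0,0,-0.0005],0]
    - [0,[0,0,-0.001],0]
    - [0,[0,0,-0.001],0]

```text
time: 10.95
tool_pos: [579.1, 146.2, 304.6]
tcp_rot: [179.8, 0.4, 99.0]
ft_force: [-0.3, 0.1, -2.2]
finger_gap: 11.1
```

Emit:
apply_moves:
  series:
    - [0,[0,0,-0.0005],0]
    - [0,[0,0,-0.001],0]
    - [0,[0,0,-0.001],0]

```text
time: 11.32
tool_pos: [579.3, 146.3, 304.4]
tcp_rot: [179.7, 0.3, 99.0]
ft_force: [-2.8, -0.4, 2.6]
finger_gap: 11.1
```

Emit:
apply_moves:
  series:
    - [0,[0,0,0.004],0]
    - [0,[-0.003,0.02,0.004],0]
    - [0,[-0.006,0.04,0.004],0]
    - [0,[-0.009,0.059,0.004],0]
    - [0,[-0.009,0.059,0.004],0]

```text
time: 11.95
tool_pos: [569.6, 207.7, 308.0]
tcp_rot: [179.8, 0.3, 99.2]
ft_force: [1.2, -1.1, -4.7]
finger_gap: 10.8
```

Emit:
apply_moves:
  series:
    - [0,[0,0,-0.025],0]
    - [0,[0,0,-0.055],0]
    - [0,[0,0,-0.085],0]
    - [0,[0,0,-0.1],0]
    - [0,[0,0,-0.1],0]

```text
time: 12.58
tool_pos: [568.8, 207.5, 206.7]
tcp_rot: [179.9, 0.4, 99.2]
ft_force: [0.4, -0.0, -4.5]
finger_gap: 11.4
```

```bash
python3 - <<'E'
from h import *
s=optics.snapshot("side"); crop(s,180,60,140,130,5,"s9.png")
w=optics.snapshot("wrist");cv2.imwrite("pics/w9.png",w["color"])
st=sense(); print(st["tool_pos"],st["tcp_rot"],st["ft_force"],st["wrist_torque"])
E
```

```text
[570.25111643 207.84375183 209.35427338] [179.66620449   0.32058301  99.20874792] [ 0.71414391 -0.36716644 -4.20128739] [ 0.12456877  0.03301313 -0.03337373]
```

View pics/s9.png

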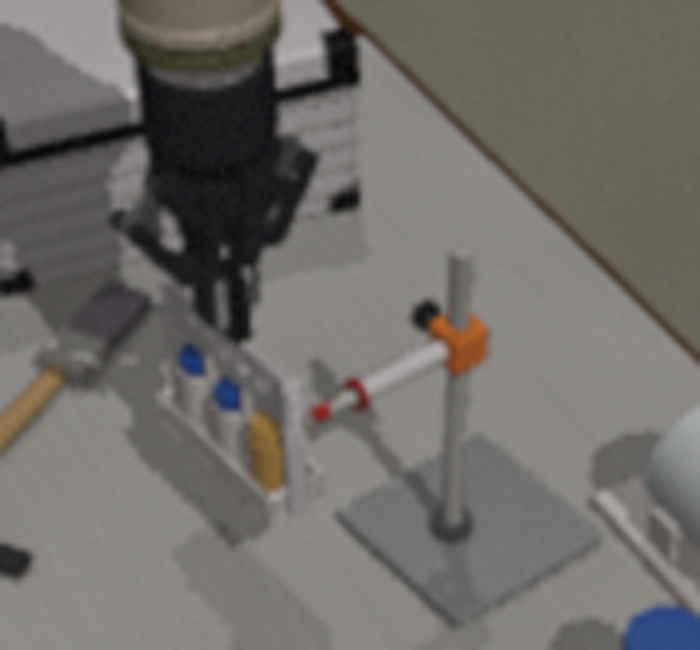

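View pics/w9.png

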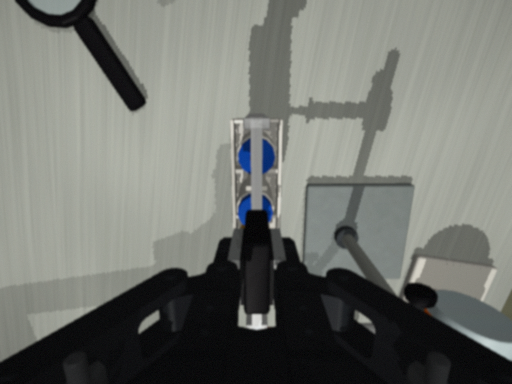

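Emit:
apply_moves:
  series:
    - [0,[0.003,-0.002,0],0]
    - [0,[0.005,-0.004,0],0]
    - [0,[0.006,-0.006,0],0]
    - [0,[0.006,-0.006,0],0]

```text
time: 13.18
tool_pos: [576.4, 201.6, 209.4]
tcp_rot: [179.7, 0.3, 99.2]
ft_force: [0.5, -0.2, -4.4]
finger_gap: 11.3
```

Emit:
apply_moves:
  series:
    - [0,[0,-0.0005,0],0]
    - [0,[0,-0.001,0],0]
    - [0,[0,-0.001,0],0]

```text
time: 13.55
tool_pos: [576.3, 200.5, 209.4]
tcp_rot: [179.7, 0.3, 99.2]
ft_force: [0.2, 0.1, -5.1]
finger_gap: 11.2
```

Emit:
apply_moves:
  series:
    - [0,[0,-0.0005,0],0]
    - [0,[0,-0.001,0],0]
    - [0,[0,-0.001,0],0]

```text
time: 13.92
tool_pos: [576.3, 199.6, 209.4]
tcp_rot: [179.7, 0.3, 99.2]
ft_force: [0.2, 0.0, -5.0]
finger_gap: 11.1
```

Emit:
apply_moves:
  series:
    - [0,[0,-0.0005,0],0]
    - [0,[0,-0.001,0],0]
    - [0,[0,-0.001,0],0]

```text
time: 14.3
tool_pos: [576.3, 198.5, 209.4]
tcp_rot: [179.7, 0.3, 99.2]
ft_force: [1.1, 0.1, -4.4]
finger_gap: 11.1
```

Emit:
apply_moves:
  series:
    - [0,[0,-0.0005,0],0]
    - [0,[0,-0.001,0],0]
    - [0,[0,-0.001,0],0]

```text
time: 14.68
tool_pos: [576.3, 197.8, 209.5]
tcp_rot: [179.7, 0.3, 99.2]
ft_force: [-0.1, 2.0, -3.9]
finger_gap: 11.2
```

Emit:
apply_moves:
  series:
    - [0,[0,-0.0005,0],0]
    - [0,[0,-0.001,0],0]
    - [0,[0,-0.001,0],0]

```text
time: 15.05
tool_pos: [576.3, 197.5, 209.6]
tcp_rot: [179.6, 0.2, 99.2]
ft_force: [-0.5, 5.4, -5.4]
finger_gap: 11.4
```

Emit:
apply_moves:
  series:
    - [0,[-0.001,0.008,0],0]
    - [0,[-0.018,0.005,-0.001],0]
    - [0,[-0.035,0.003,-0.0017],0]
    - [0,[-0.035,0.003,-0.0017],0]

```text
time: 15.55
tool_pos: [540.5, 200.5, 207.8]
tcp_rot: [179.7, 0.3, 99.2]
ft_force: [-0.5, 0.5, -4.9]
finger_gap: 11.1
```

```bash
python3 - <<'E'
from h import *
optics.snapshot("side");st=sense(); p=st["tool_pos"];print(p,st["tcp_rot"],st["ft_force"]); print(np.array([550.8,141.4,207.8])-p)
E
```

```text
[541.28876733 200.53444347 208.04244393] [179.61353424   0.25345465  99.22590223] [-0.73738837  0.54042718 -5.11282257]
[  9.51123267 -59.13444347  -0.24244393]
```

Emit:
apply_moves:
  series:
    - [0,[0.003,-0.02,0],0]
    - [0,[0.006,-0.04,0],0]
    - [0,[0.009,-0.055,0],0]
    - [0,[0.0095,-0.059,0],0]
    - [0,[0.0095,-0.059,0],0]

```text
time: 16.23
tool_pos: [550.9, 141.1, 208.0]
tcp_rot: [179.6, 0.2, 99.2]
ft_force: [-0.3, 0.8, -4.0]
finger_gap: 11.2
```

```bash
python3 - <<'E'
from h import *
s=optics.snapshot("side"); crop(s,200,80,100,90,7,"s10.png")
for i in range(3):
  optics.snapshot("side");st=sense(); p=st["tool_pos"];print(p,st["tcp_rot"],st["ft_force"],np.array([550.8,141.4,207.8])-p)
E
```

```text
[550.71184652 141.81287915 208.03458602] [179.61730084   0.23725679  99.23078113] [ 0.50911636  0.26308853 -5.11703194] [ 0.08815348 -0.41287915 -0.23458602]
[550.70232256 141.95721327 208.04567194] [179.61442266   0.2412808   99.24651331] [ 0.06965124  0.29968218 -4.93860796] [ 0.09767744 -0.55721327 -0.24567194]
[550.68271622 142.01916514 208.04637174] [179.61404828   0.24474366  99.26008544] [-0.25956533 -0.16619924 -4.80635573] [ 0.11728378 -0.61916514 -0.24637174]
```

View pics/s10.png

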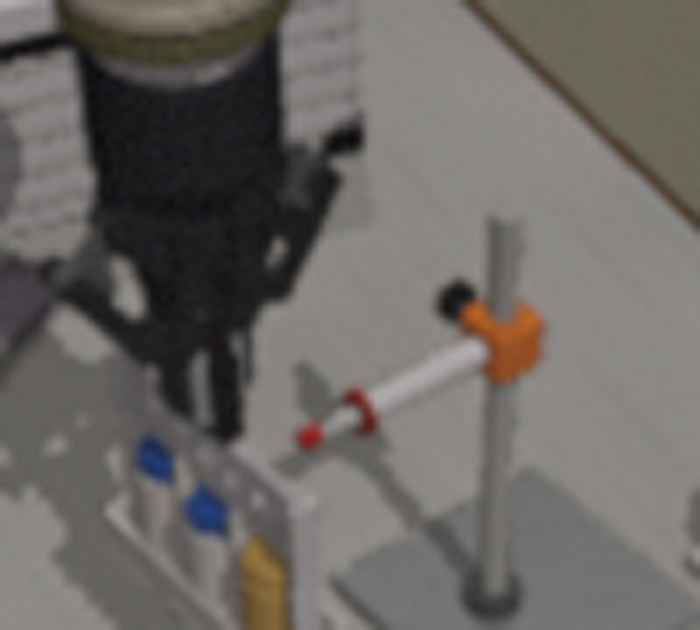

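Emit:
apply_moves:
  series:
    - [0,[0.006,0.0005,0],0]
    - [0,[0.012,0.0013,0],0]
    - [0,[0.018,0.0023,0],0]
    - [0,[0.022,0.0029,0],0]
    - [0,[0.022,0.0029,0],0]

```text
time: 17.05
tool_pos: [572.9, 145.0, 207.9]
tcp_rot: [179.6, 0.2, 99.3]
ft_force: [-0.2, -0.2, -4.4]
finger_gap: 11.4
```

```bash
python3 - <<'E'
from h import *
s=optics.snapshot("side"); crop(s,200,80,100,90,7,"s11.png")
st=sense(); p=st["tool_pos"];print(p,st["tcp_rot"],st["ft_force"])
u=np.array([np.cos(np.deg2rad(9.1)),np.sin(np.deg2rad(9.1))]); q=np.array([584.4,146.7])
d=p[:2]-q; print("s",106-d@u,"v err",d@[-u[1],u[0]])
E
```

```text
[572.72211597 144.92719029 207.8868159 ] [179.63549904   0.24355823  99.26009085] [ 0.66058785 -0.73259496 -4.56560418]
s 117.81128808570459 v err 0.09645478074358582
```

View pics/s11.png

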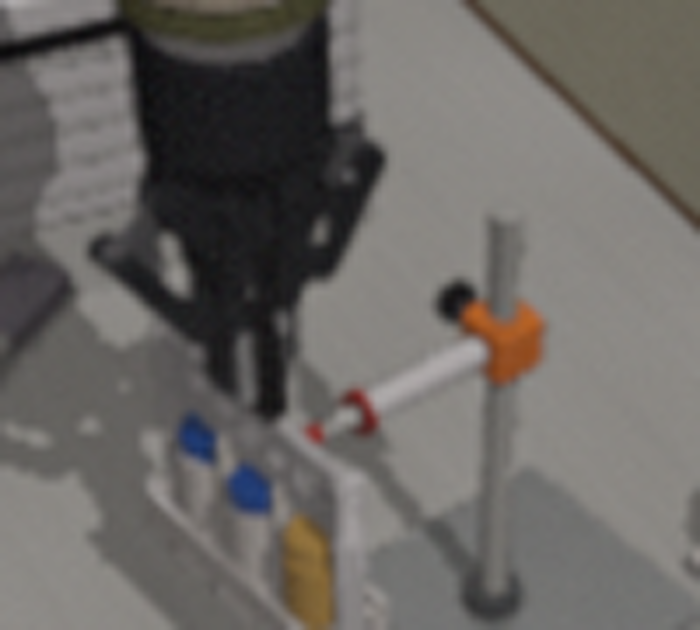

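Emit:
apply_moves:
  series:
    - [0,[0.001,0.0002,0],0]
    - [0,[0.002,0.0003,0],0]
    - [0,[0.003,0.0005,0],0]
    - [0,[0.003,0.0005,0],0]

```text
time: 17.6
tool_pos: [575.8, 145.4, 207.9]
tcp_rot: [179.6, 0.2, 99.3]
ft_force: [0.0, -0.2, -4.0]
finger_gap: 11.2
```

Emit:
apply_moves:
  series:
    - [0,[0.0008,0.0001,0],0]
    - [0,[0.0016,0.0003,0],0]
    - [0,[0.002,0.0003,0],0]
    - [0,[0.002,0.0003,0],0]

```text
time: 18.1
tool_pos: [577.8, 145.7, 207.9]
tcp_rot: [179.6, 0.2, 99.3]
ft_force: [0.4, 0.4, -5.2]
finger_gap: 11.1
```

Emit:
apply_moves:
  series:
    - [0,[0.0008,0.0001,0],0]
    - [0,[0.0016,0.0003,0],0]
    - [0,[0.002,0.0003,0],0]
    - [0,[0.002,0.0003,0],0]

```text
time: 18.6
tool_pos: [579.8, 146.0, 207.9]
tcp_rot: [179.6, 0.2, 99.3]
ft_force: [0.4, 0.7, -4.8]
finger_gap: 10.9
```

Emit:
apply_moves:
  series:
    - [0,[0.0008,0.0001,0],0]
    - [0,[0.0016,0.0003,0],0]
    - [0,[0.0024,0.0004,0],0]
    - [0,[0.003,0.0005,0],0]
    - [0,[0.003,0.0005,0],0]

```text
time: 19.23
tool_pos: [582.9, 146.5, 207.9]
tcp_rot: [179.6, 0.2, 99.3]
ft_force: [-0.5, -0.3, -6.3]
finger_gap: 11.1
```

Emit:
apply_moves:
  series:
    - [0,[0.001,0.0002,0],0]
    - [0,[0.002,0.0003,0],0]
    - [0,[0.003,0.0005,0],0]
    - [0,[0.004,0.0006,0],0]
    - [0,[0.004,0.0006,0],0]

```text
time: 19.85
tool_pos: [586.9, 147.1, 207.9]
tcp_rot: [179.6, 0.2, 99.3]
ft_force: [-0.4, 0.3, -4.1]
finger_gap: 11.5
```

Emit:
apply_moves:
  series:
    - [0,[0.001,0.0002,0],0]
    - [0,[0.002,0.0003,0],0]
    - [0,[0.003,0.0005,0],0]
    - [0,[0.004,0.0006,0],0]
    - [0,[0.004,0.0006,0],0]

```text
time: 20.48
tool_pos: [591.0, 147.7, 207.8]
tcp_rot: [179.6, 0.2, 99.3]
ft_force: [-0.5, 0.0, -4.9]
finger_gap: 11.3
```

```bash
python3 - <<'E'
from h import *
s=optics.snapshot("side"); crop(s,200,80,100,90,7,"s12.png")
w=optics.snapshot("wrist");cv2.imwrite("pics/w12.png",w["color"])
st=sense(); p=st["tool_pos"];print(p,st["tcp_rot"],st["ft_force"])
u=np.array([np.cos(np.deg2rad(9.1)),np.sin(np.deg2rad(9.1))]); q=np.array([584.4,146.7])
d=p[:2]-q; print("s",106-d@u,"v err",d@[-u[1],u[0]])
E
```

```text
[590.91399754 147.73443018 207.86988334] [179.63694619   0.24226724  99.25688189] [-0.32668989  1.86368809 -5.26836153]
s 99.40438541445724 v err -0.008830623810309302
```

View pics/s12.png

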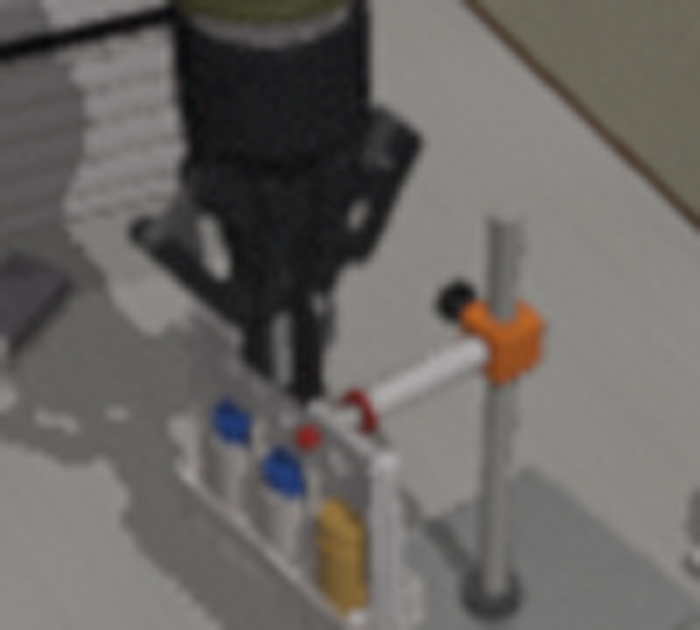

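View pics/w12.png

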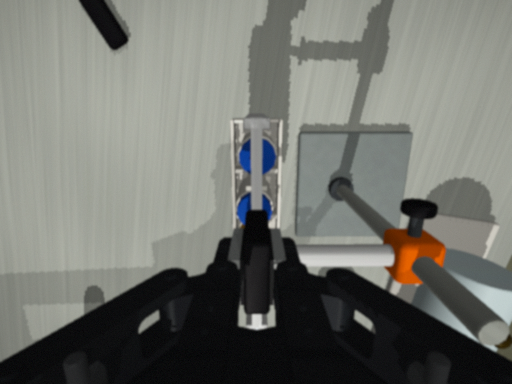

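Emit:
apply_moves:
  series:
    - [0,[0.001,0.0002,0],0]
    - [0,[0.002,0.0003,0],0]
    - [0,[0.003,0.0005,0],0]
    - [0,[0.004,0.0006,0],0]
    - [0,[0.005,0.0008,0],0]

```text
time: 21.2
tool_pos: [596.0, 148.5, 207.8]
tcp_rot: [179.6, 0.2, 99.3]
ft_force: [0.0, -0.5, -5.0]
finger_gap: 11.0
```

Emit:
apply_moves:
  series:
    - [0,[0.001,0.0002,0],0]
    - [0,[0.002,0.0003,0],0]
    - [0,[0.003,0.0005,0],0]
    - [0,[0.0042,0.0007,0],0]
    - [0,[0.0042,0.0007,0],0]

```text
time: 21.82
tool_pos: [600.2, 149.2, 207.8]
tcp_rot: [179.6, 0.2, 99.3]
ft_force: [-0.2, 0.6, -5.2]
finger_gap: 11.1
```

Emit:
apply_moves:
  series:
    - [0,[0,0,-0.0005],0]
    - [0,[0,0,-0.001],0]
    - [0,[0,0,-0.0015],0]
    - [0,[0,0,-0.002],0]
    - [0,[0,0,-0.002],0]

```text
time: 22.45
tool_pos: [600.2, 149.2, 205.8]
tcp_rot: [179.6, 0.2, 99.3]
ft_force: [-0.0, 0.2, -5.7]
finger_gap: 11.2
```

Emit:
apply_moves:
  series:
    - [0,[0,0,-0.0003],0]
    - [0,[0,0,-0.0006],0]
    - [0,[0,0,-0.0008],0]
    - [0,[0,0,-0.0008],0]

```text
time: 22.95
tool_pos: [600.2, 149.2, 205.0]
tcp_rot: [179.6, 0.2, 99.3]
ft_force: [-0.3, -0.2, -5.5]
finger_gap: 11.1
```

Emit:
apply_moves:
  series:
    - [0,[0,0,-0.0003],0]
    - [0,[0,0,-0.0006],0]
    - [0,[0,0,-0.0006],0]

```text
time: 23.32
tool_pos: [600.3, 149.3, 204.8]
tcp_rot: [179.6, 0.2, 99.3]
ft_force: [-1.5, -0.6, -0.8]
finger_gap: 11.1
```

Emit:
apply_moves:
  series:
    - [0,[0,0,0],0]
    - [0,[0,0,0],0]
    - [0.15,[0,0,0],0]
    - [0.25,[0,0,0],0]
    - [0.35,[0,0,0],0]
  grip_force: 20

```text
time: 23.95
tool_pos: [600.6, 149.3, 205.2]
tcp_rot: [179.6, 0.2, 99.3]
ft_force: [0.6, -0.1, 0.2]
finger_gap: 30.0
```

```bash
python3 - <<'E'
from h import *
s=optics.snapshot("side"); crop(s,200,80,100,90,7,"s13.png")
w=optics.snapshot("wrist");cv2.imwrite("pics/w13.png",w["color"])
st=sense(); print(st["tool_pos"],st["tcp_rot"],st["ft_force"],st["finger_gap"])
E
```

```text
[600.46857284 149.27174341 205.0403199 ] [179.59476224   0.24506124  99.25831938] [-0.93417825  0.62611803  0.33642964] 29.76196733983165
```

View pics/s13.png

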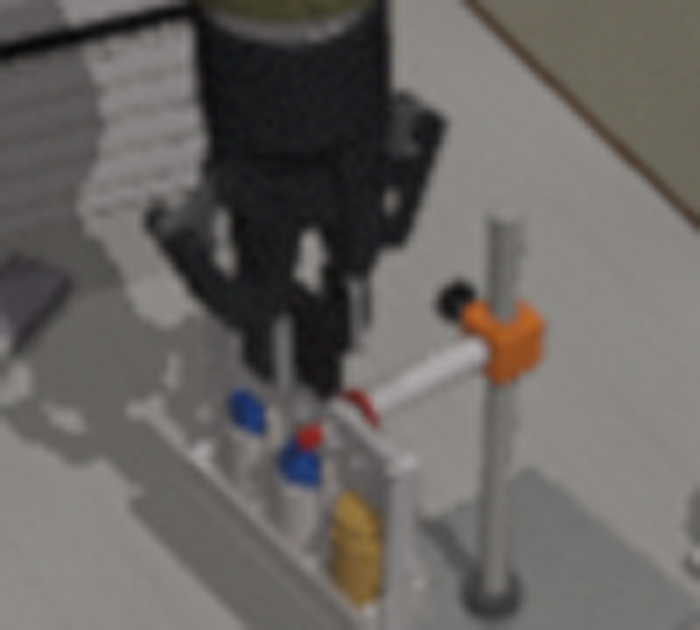

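View pics/w13.png

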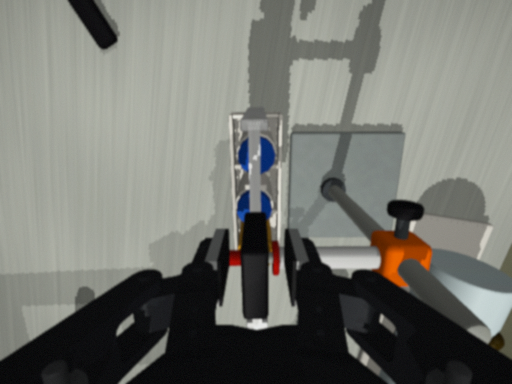

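Emit:
apply_moves:
  series:
    - [0.45,[0,0,0.003],0]
    - [0.45,[0,0,0.015],0]
    - [0.45,[0,0,0.035],0]
    - [0.45,[0,0,0.06],0]
    - [0.45,[0,0,0.09],0]

```text
time: 24.68
tool_pos: [600.5, 149.3, 297.3]
tcp_rot: [179.5, 0.2, 99.3]
ft_force: [0.6, -0.2, -0.0]
finger_gap: 38.7
```

Emit:
apply_moves:
  series:
    - [0.45,[0,0,0.02],0]
    - [0.45,[-0.03,0,0.03],0]
    - [0.45,[-0.06,0,0.03],0]
    - [0.45,[-0.06,0,0.03],0]

```text
time: 25.18
tool_pos: [539.8, 149.5, 329.8]
tcp_rot: [179.4, 0.2, 99.3]
ft_force: [0.3, 0.6, -1.1]
finger_gap: 38.7
```

```bash
python3 - <<'E'
from h import *
s=optics.snapshot("side"); crop(s,200,80,100,90,7,"s14.png")
w=optics.snapshot("wrist");cv2.imwrite("pics/w14.png",w["color"])
t=optics.snapshot("top"); crop(t,190,120,90,80,7,"t14.png")
st=sense(); print(st["tool_pos"],st["ft_force"],st["time"])
s2=optics.snapshot("side"); d=cv2.absdiff(s["color"],s2["color"])[80:170,200:300]; print("motion diff",d.mean(),d.max())
E
```

```text
[541.17922677 149.2656257  328.32263365] [-0.22269865  0.14895201 -0.56770916] 25.325
motion diff 1.6003333333333334 56
```

View pics/s14.png

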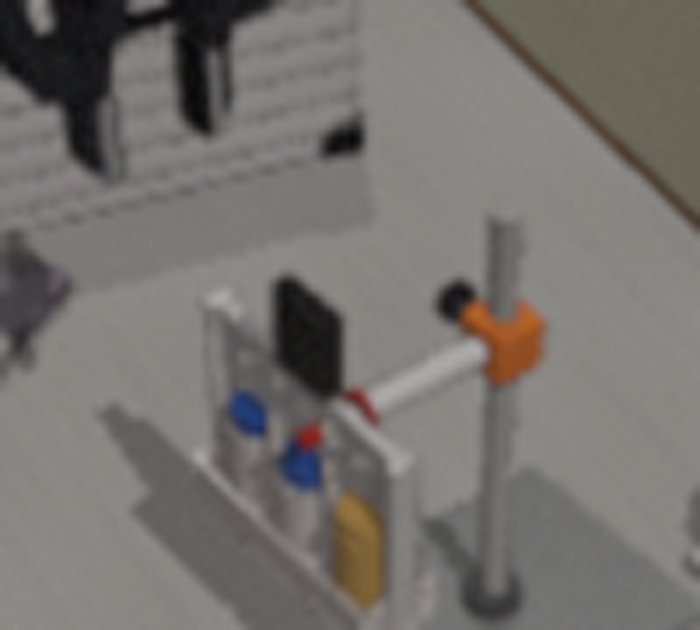

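View pics/w14.png

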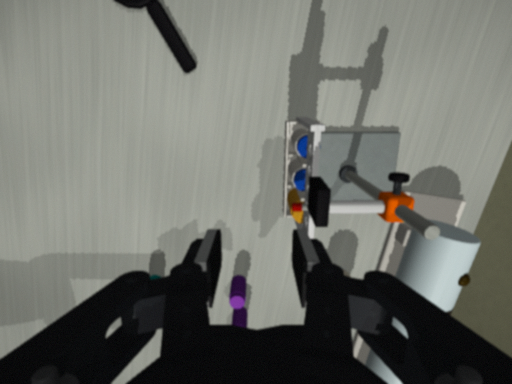

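View pics/t14.png

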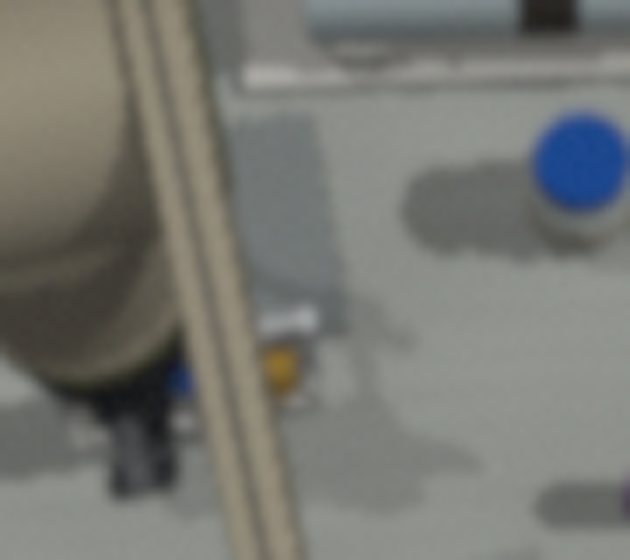

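Emit:
apply_moves:
  series:
    - [0.45,[-0.01,0,0],0]
    - [0.45,[-0.03,0,0],0]
    - [0.45,[-0.05,0,0],0]
    - [0.45,[-0.06,0,0],0]
    - [0.45,[-0.06,0,0],0]

```text
time: 26.0
tool_pos: [481.0, 149.3, 328.1]
tcp_rot: [179.5, 0.2, 99.3]
ft_force: [-0.1, -0.4, 0.4]
finger_gap: 38.8
```

Emit:
apply_moves:
  series:
    - [0.45,[0,0,0],0]
    - [0.45,[0,0,0],0]
    - [0.45,[0,0,0],0]
    - [0.45,[0,0,0],0]
    - [0.45,[0,0,0],0]

```text
time: 26.62
tool_pos: [481.1, 149.2, 328.1]
tcp_rot: [179.5, 0.2, 99.3]
ft_force: [-1.1, -0.5, -0.6]
finger_gap: 38.3
```

Emit:
apply_moves:
  series:
    - [0.45,[0,0,0],0]
    - [0.45,[0,0,0],0]
    - [0.45,[0,0,0],0]
    - [0.45,[0,0,0],0]
    - [0.45,[0,0,0],0]

```text
time: 27.25
tool_pos: [481.1, 149.3, 328.1]
tcp_rot: [179.5, 0.3, 99.3]
ft_force: [-0.1, 0.4, 0.2]
finger_gap: 38.5
```

```bash
python3 - <<'E'
from h import *
import time
ims=[]
for i in range(10):
    s=optics.snapshot("side"); ims.append(s["color"].astype(float))
crop(s,200,80,100,90,7,"s15.png")
w=optics.snapshot("wrist");cv2.imwrite("pics/w15.png",w["color"])
a=[x[110:180,222:262].mean(2) for x in ims]
print([round(cv2.phaseCorrelate(a[0],b)[0][0],3) for b in a],[round(cv2.phaseCorrelate(a[0],b)[0][1],3) for b in a])
# predicted points: pivot at neck centre, carrier hole y=-20
neck=np.array([584.2,126.2,0])+20*np.array([.9875,.158,0]); neck[2]=174.4
for t in (-6,-3,0,3,6):
    T=np.deg2rad(t);Rx=np.array([[1,0,0],[0,np.cos(T),-np.sin(T)],[0,np.sin(T),np.cos(T)]])
    P=np.array([(0,67,107),(0,-67,107),(0,18,150),(0,-18,150)],float)-[0,-20,95]
    print(t,((w2p(s,(Rz(9)@Rx@P.T).T+neck)-[200,80])*7).round(0).tolist())
E
```

```text
[0.0, -0.014, -0.035, -0.047, 0.027, 0.044, -0.056, -0.023, 0.027, -0.009] [0.0, 0.115, 0.047, 0.08, 0.105, 0.1, 0.092, 0.06, 0.086, 0.072]
-6 [[212.0, 308.0], [398.0, 444.0], [267.0, 269.0], [318.0, 305.0]]
-3 [[212.0, 300.0], [399.0, 450.0], [270.0, 268.0], [322.0, 308.0]]
0 [[212.0, 292.0], [400.0, 455.0], [274.0, 268.0], [326.0, 311.0]]
3 [[212.0, 285.0], [401.0, 460.0], [278.0, 267.0], [330.0, 315.0]]
6 [[213.0, 278.0], [402.0, 466.0], [282.0, 268.0], [335.0, 319.0]]
```

View pics/s15.png

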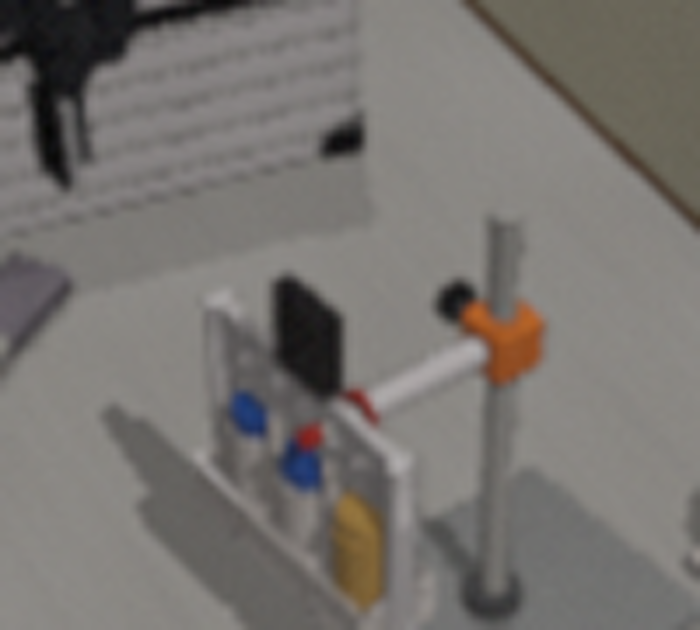

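View pics/w15.png

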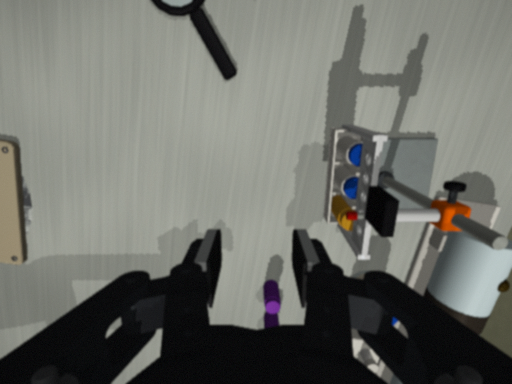

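```bash
python3 -c "
from bench import hand_in
print(hand_in())"
```

```text
the job is handed in; nothing more can be done
None
```

I picked up the carrier by its black grip and hung it on the pin by the hole 20 mm from the middle, on the brass canister's side. I handed it in at about 28 s. `hand_in()` gives no verdict, so the result below rests on my own checks.

- **Which hole:** the brass canister is in the end pocket on the right-hand side (world −y). That puts the mass centre about 20 mm towards it, which is why I used that hole.
- **Finding the pin:** I lowered the tray onto the end collar and met it at TCP height 304.8 mm. That puts the pin axis at about 174.4 mm, or about 12 mm above the pin mark, and the camera measurement gave 174 mm. I then touched the end collar from the side with the carrier's end upright, and this agreed with the camera to about 0.3 mm.
- **Forces:** the largest contact on the stand that I saw was about 8 N, during the height touch. I only read force at the end of each move, so a short peak between readings would not show. The hole slid over the end collar with no force I could tell from noise.
- **Last checks:**
  - After release, the side view puts the plate's tilt within about 1° of level.
  - Ten pictures in a row showed less than about 0.12 px of movement.
  - From the release position and the wrist picture, the plate is centred between the two red collars.
  - All three canisters are in their pockets, and the gripper is well clear.
- **Disagreement:** while I was holding the carrier, one wrist-camera view suggested it sat about 1.6 mm off along its length and tilted about 1°. The side touch did not support the offset, so I went by the touch.
- **Not measured:** I did not re-measure the bystanders at the end. The arm stayed clear of them throughout.

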